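Zero the probe thermometer, then hold it ready over the cup

TASK

Pick the orange probe thermometer out of its wooden rest and zero it by pushing its stem all the way down into the hole of the aluminium check block, collar on the block, keeping it there for a moment. Then draw it out, carry it over the row of jars without disturbing them, and hold it upright above the middle of the coffee cup with the tip about 15 mm above the rim, touching neither cup nor saucer. Finish still holding it there, steady, ready to dip.

Things in the scene. Friction and masses are not known exactly. Their poses are not given: they have to be found in the camera images.
- probe: Probe thermometer, loose, 60 g, 125 mm long, upright in the wooden rest. Origin at the stem's tip, z up along the stem. Steel stem 6 mm diameter, last 6 mm tapered, z = 0 to 60 mm; grey collar 22 mm diameter, z = 60 to 65; orange grip, a bar 24 mm (own x) by 18 mm (own y), z = 65 to 125: grip it across the 18 mm at z = 100. The collar rests on the hole's rim when the stem is fully in
- probe_tip (a point): Tip of the thermometer's stem (the origin of probe); axes as the probe's
- rest: Wooden block, fixed, 48 x 48 x 70 mm high, origin at the centre of its underside, z up. In the middle of its top is a vertical hole like the check block's, where the thermometer stands at the start, its tip 10 mm above the table
- check_block: Aluminium block with dark grooves and a black foot, fixed, 44 x 44 x 70 mm high (foot 52 x 52), origin at the centre of its underside, z up
- check_block_mouth (a point): Centre of the hole's mouth on the flat top of the check block, 70 mm above the table. Vertical hole 10 mm diameter, 64 mm deep, with a 2 mm chamfer at the mouth; a fully pushed-in stem reaches 60 mm below this point
- cup: Patterned black and white coffee cup with a black handle, 210 g, on a saucer 155 mm across. Origin on its underside, 13 mm towards the handle from the axis of the round body; own +y points away from the handle. Body 81 mm across at the rim, 74 mm high; handle reaches to own y = -54 mm, and the far side of the rim to own y = +53 mm
- cup_mouth (a point): Centre of the cup's round mouth in the plane of its rim, about 79 mm above the table; z up
- honey_jar: Honey jar with golden lid, loose, 68 mm diameter, 112 mm high, origin at the centre of its underside; one of the row of three jars between the blocks and the cup
- cinnamon: Slim spice jar with golden lid, loose, 42 mm diameter, 106 mm high, origin at the centre of its underside; one of the row of jars
- jam_jar: Jam jar with white lid, loose, 68 mm diameter, 84 mm high, origin at the centre of its underside; one of the row of jars
Not all that is in view belongs to the job. Of the things like the cinnamon, leave any that is purple or red; of the rest the smaller one is meant.

How it is judged (in metres and radians):
On the way, in this order (a step that is already met when the one before it is completed fails the run):
1. the thermometer's stem is all the way down in the check block (tip at least 55 mm below the mouth, within 5 mm of its axis) for 0.2 s (z of probe_tip in the frame of check_block_mouth below -0.055 m and horizontal distance between probe_tip and check_block_mouth below 0.005 m), for 0.2 s.
2. the thermometer passes over the row of jars: its tip within 85 mm sideways of a jar's axis and higher than that jar (((height (world z) of probe_tip above 0.112 m and horizontal distance between probe_tip and honey_jar below 0.085 m) or (height (world z) of probe_tip above 0.106 m and horizontal distance between probe_tip and cinnamon below 0.085 m) or (height (world z) of probe_tip above 0.084 m and horizontal distance between probe_tip and jam_jar below 0.085 m))), for 0.02 s.
At the end, for the whole second after the job is handed in: The fingers still hold the thermometer, still (under 20 mm/s) and upright within 0.15 rad, its tip 4 to 30 mm above the plane of the cup's rim and within 12 mm of the middle of the mouth, touching nothing but the fingers; cup within 15 mm and jars within 20 mm of where they stood, all upright (z of probe_tip in the frame of cup_mouth between 0.004 and 0.03 m and horizontal distance between probe_tip and cup_mouth below 0.012 m and angle between probe's own z axis and vertical below 0.15 rad and linear speed of probe below 0.02 m/s and contact force between the fingers and probe above 0.5 N and contact force between each of probe, the arm and cup below 0.05 N and angle between cup's own z axis and vertical below 0.1 rad and distance of cup from where it was at the start of the episode below 0.015 m and distance of each of honey_jar, cinnamon, jam_jar from where it was at the start of the episode below 0.02 m and angle between each of honey_jar, cinnamon, jam_jar's own z axis and vertical below 0.2 rad); the arm keeps its last pose, push and grip.
It fails at once if a jar is pushed more than 20 mm or tipped (distance of any of honey_jar, cinnamon, jam_jar from where it was at the start of the episode above 0.02 m or angle between any of honey_jar, cinnamon, jam_jar's own z axis and vertical above 0.3 rad).
It fails at once if the cup is pushed more than 15 mm or tipped (distance of cup from where it was at the start of the episode above 0.015 m or angle between cup's own z axis and vertical above 0.2 rad).
It also fails if it takes over 45 s, if anything falls off the work surface, if the arm or the gripper's body presses on something with over 40 N, if the wrist force passes 120 N, or if a joint passes its speed limit or range.

ROBOT

A 6-joint arm with a two-finger parallel gripper is mounted at the origin on the work surface; the furniture and walls round the work are solid. World frame = base frame: x ahead of the robot, y to its left, z up, the work surface at z = 0. Lengths are in mm, angles in rad, forces in N, time in s.
With the tool pointing down it reaches from about 350 to 975 mm from the base axis. Payload 7.1 kg.
Tool frame: the origin (TCP) lies between the finger pads; the fingertips stand 19 mm ahead of it and the grasp point (between the pads) is the TCP (ctrl.tcp_to_tips is the distance from the TCP to the fingertips, in mm); z points along the fingers, y is the line along which they close (so a half turn about z gives the same grasp; the last joint's range is limited). The gripper opens to 88 mm and grips with 3 to 60 N. Pads are 20 mm wide; open, the fingers measure 115 mm over their backs; the gripper's body (75 mm by 178 mm) begins 61 mm behind the grasp point.
Start: joints at [-1.164, 0.423, 1.63, -0, 1.089, -0.019], TCP at [258.171, -569.168, 205.375] pointing down, gripper open.
Joint ranges: [-3, 3], [-0.9, 2.11], [0.09, 2.58], [-1.31, 4.45], [0.11, 2.69], [-2.54, 2.54]. Speed limits (rad/s): [2.39, 2.39, 3.01, 3.14, 3.14, 3.14].

INTERFACE

Orientations are given as a rotation vector (axis times angle).
In Python, from workcell import status, optics, ctrl gives the robot as it stands. The module is installed in compiled form; this text tells all that it offers.
- The arm moves only by the shell command python3 -m inch 'ROWS'. ROWS is JSON, a list that holds one entry, the list of rows, each a list of 7 numbers: the shift along the tool's x, y, z in mm, then the turn, a rotation vector about the tool's x, y, z in rad, then the opening in per cent of the stroke, from 0 (shut) to 100 (fully open). A call has 1 to 20 rows; each row is the pose to reach, as a shift and turn from the pose commanded when the call began, along the tool's axes at that moment; what a row does not reach only later rows make up. A row lasts 1/10 s, in which the tool goes at most 50 mm and 8.59 degrees, less where a joint would pass 70% of its speed; a pose out of reach is approached as far as the arm can. A call with a gripper value outside its range is refused whole. The fingers move at their own pace and stop on an object; the grip force is fixed at half the most. Time passes only in rows, so rows that repeat a pose let the fingers close. It gives the time, the measured TCP pose, the force, the opening and the grip force at its end, in the units of the state.
- status.get_obs(): the state, without advancing time (a new reading comes with each control period).
- optics.get_image(name): name is "scene" or "side" or "wrist"; returns a dict with "frame" (384x512x3 uint8, red, green, blue), "fx", "fy", "cx", "cy" (pixels), "rvec" (rotation vector, rad) and "tvec" (3), from world to camera coordinates, as OpenCV has them; the wrist camera has in their place "hand_eye" (4x4, takes a point from camera to tool coordinates, whose origin is the TCP and whose axes are the flange's). Camera axes: x right, y down, z forward; pixel columns grow to the right and rows downward; lengths in mm; the calibration is good to about 2 mm. A picture is of the moment at which its call begins: read the wrist's pose just before it. There is no depth.
- ctrl.close_job(): hands the job in; it is judged then, once.
The state is a dict: "t": time; "qpos": joint angles; "qvel": joint speeds; "joint_torque": joint torques, N m; "ee_pos": TCP position; "orientation": TCP orientation; "ft_force": force on the tool from outside, world axes, zero at the start; "moment": the same for the moment, N m; "width": finger opening in mm; "grasp_force": force on a finger pad.
Only numpy, scipy, OpenCV 4.12 (cv2) and the standard library are available. Lean on these libraries where they do the work, as an engineer would, in place of code of your own. Each camera call takes 0.05 s, during which the arm holds its last target. There are 200 camera calls.

## Working session

There is one attempt and no reset: what is moved stays moved. The work goes in short steps, Python scripts to look and compute and a shell command to move; the robot and the scene stay as the last step left them, time stands still between calls to the robot, and variables do not carry over. Pictures are saved under pics/ and viewed, at most 10 in all, crops included, and the job is handed in when it is done.

```bash
mkdir -p pics
python3 - <<'E'
from workcell import status, optics, ctrl
import cv2, numpy as np, pickle
o=status.get_obs(); print(o['t'],o['ee_pos'],o['orientation'],o['width'])
d={}
for n in ("scene","side","wrist"):
    im=optics.get_image(n); d[n]=im
    cv2.imwrite(f'pics/{n}0.png',im['frame'][:,:,::-1]); print(n,im['fx'],im['cx'],im['cy'],im.get('rvec'),im.get('tvec'),im.get('hand_eye'))
pickle.dump((o,d),open('d0.pkl','wb'))
a=np.hstack([d['scene']['frame'],d['side']['frame']])
E
```

```text
0.0 [ 257.93668663 -568.6577917   204.61837433] [-3.06920392e+00 -6.63534221e-01  5.12079279e-04] 87.96842720825865
scene 425.6635328888268 258.46909460904294 191.02050761799904 [ 0.76935921 -2.55802939  1.1499672 ] [429.64393154 271.46209841 890.8499772 ] None
side 416.1399179879188 261.1471877807942 196.64751895357816 [ 2.31863274 -0.0906741   0.02950901] [-560.79664317   75.13310971 1033.61271783] None
wrist 284.14818380851204 251.61384488336208 194.07264240190648 None None [[ 6.11920114e-04 -9.56669543e-01 -2.91175224e-01  8.01290413e+01]
 [ 9.99999699e-01  4.46507152e-04  6.34532477e-04 -1.18866480e+00]
 [-4.77026075e-04 -2.91175525e-01  9.56669528e-01 -1.79937200e+02]
 [ 0.00000000e+00  0.00000000e+00  0.00000000e+00  1.00000000e+00]]
```

View pics/scene0.png

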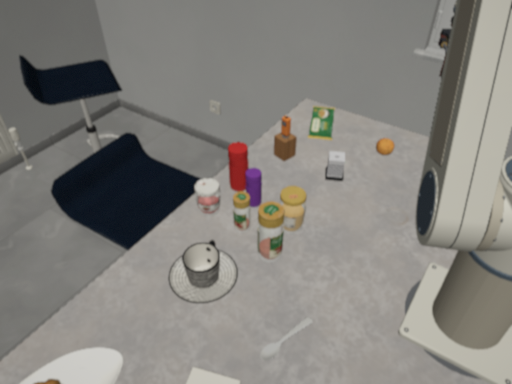

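View pics/side0.png

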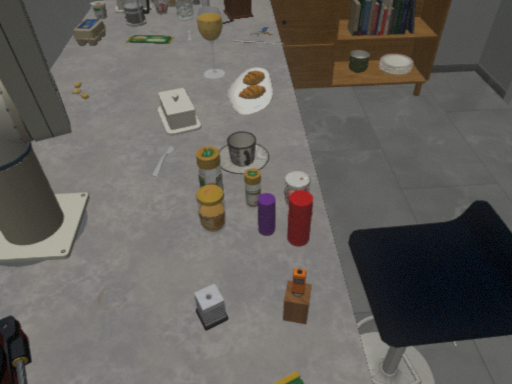

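The two views show:
- **Probe:** orange, in its wooden rest. Scene (286,127), side (299,278).
- **Check block:** scene (336,165), side (210,304).
- **Cup:** scene (202,265), side (242,150).

There are four slim candidates for the cinnamon, by scene pixel: small gold lid (241,210), larger gold lid (271,230), purple (253,187) and red (238,166). Purple and red are excluded, so the smaller gold-lidded jar at (241,210) fits. I'll confirm it in a crop and measure at the same time.

```bash
cat > h.py <<'E'
import numpy as np, cv2
from scipy.spatial.transform import Rotation as R
def cam(im,obs=None):
    if im.get('hand_eye') is not None:
        H=np.array(im['hand_eye']); Rt=R.from_rotvec(obs['orientation']).as_matrix()
        return Rt@H[:3,:3], Rt@H[:3,3]+np.array(obs['ee_pos'])
    Rc=R.from_rotvec(np.ravel(im['rvec'])).as_matrix(); return Rc.T,-Rc.T@np.ravel(im['tvec'])
def ray(im,u,v,obs=None):
    M,c=cam(im,obs); d=M@np.array([(u-im['cx'])/im['fx'],(v-im['cy'])/im['fy'],1]); return c,d/np.linalg.norm(d)
def plane(im,u,v,z,obs=None):
    c,d=ray(im,u,v,obs); return c+d*(z-c[2])/d[2]
def tri(r1,r2):
    A=np.zeros((3,3));b=np.zeros(3)
    for c,d in (r1,r2):
        P=np.eye(3)-np.outer(d,d);A+=P;b+=P@c
    p=np.linalg.solve(A,b); return p,[np.linalg.norm(np.cross(p-c,d)) for c,d in (r1,r2)]
def proj(im,p,obs=None):
    M,c=cam(im,obs); q=M.T@(np.array(p)-c); return im['fx']*q[0]/q[2]+im['cx'],im['fy']*q[1]/q[2]+im['cy']
def blob(im,lo,hi,box=None):
    f=cv2.cvtColor(im['frame'],cv2.COLOR_RGB2HSV); m=cv2.inRange(f,np.array(lo),np.array(hi))
    if box: k=np.zeros_like(m);x0,y0,x1,y1=box;k[y0:y1,x0:x1]=255;m&=k
    n,l,s,c=cv2.connectedComponentsWithStats(m); i=1+np.argmax(s[1:,4]); return c[i],s[i],l==i
E
python3 - <<'E'
import pickle; from h import *
o,d=pickle.load(open('d0.pkl','rb')); s,e=d['scene'],d['side']
for n,b in (('scene',(270,105,300,140)),('side',(285,262,312,300))):
    print(n,blob(d[n],(4,150,120),(14,255,255),b)[:2])
# bright top of check block
for n,b in (('scene',(322,145,350,182)),('side',(192,282,230,312))):
    x0,y0,x1,y1=b; g=cv2.cvtColor(d[n]['frame'],cv2.COLOR_RGB2GRAY)[y0:y1,x0:x1]; t=np.percentile(g,85)
    print(n,'blk',t)
A=cv2.resize(s['frame'][100:300,165:365],(400,400),interpolation=cv2.INTER_CUBIC)
B=cv2.resize(e['frame'][125:325,185:318],(400,600),interpolation=cv2.INTER_CUBIC)
C=np.zeros((600,800,3),np.uint8);C[:400,:400]=A;C[:,400:]=B
# block zooms
C[400:600,:200]=cv2.resize(s['frame'][142:187,316:361],(200,200),interpolation=cv2.INTER_CUBIC)
C[400:600,200:400]=cv2.resize(s['frame'][235:295,165:225],(200,200),interpolation=cv2.INTER_CUBIC)
cv2.imwrite('pics/crop1.png',C[:,:,::-1])
E
```

```text
scene (array([285.78378378, 126.31531532]), array([282, 117,   8,  19, 111], dtype=int32))
side (array([299.17333333, 272.89333333]), array([293, 269,  13,   8,  75], dtype=int32))
scene blk 171.0
side blk 165.0
```

View pics/crop1.png

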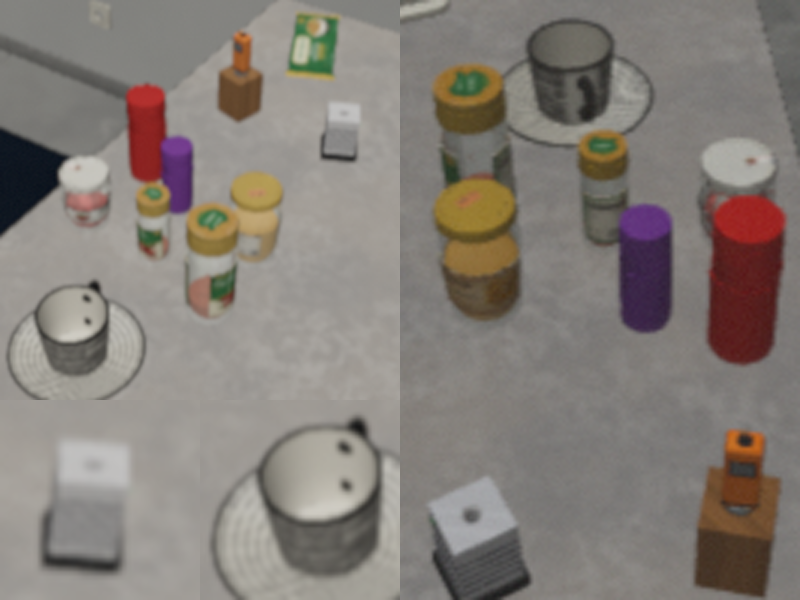

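The crop confirms that the small gold-lidded jar at (241,210) is the cinnamon. The larger gold-lidded jar at (271,230) is a decoy that I still have to clear. Next I triangulate.

Run:
```python
import pickle; from h import *
np.set_printoptions(precision=1,suppress=True)
o,d=pickle.load(open('d0.pkl','rb')); s,e=d['scene'],d['side']
for n,a,b,z in (('probe top',(286,118),(299.7,271.7),135),('hole',(336.9,156.6),(208.9,296.7),70),('cup',(201,256.9),(241.5,140.8),79),
 ('honey lid',(293,194.5),(210.5,195),112),('cinn lid',(241.5,197),(252,173),106),('jam lid',(207,186),(297,179),84),('big spice lid',(271,210),(208,153),150),('purple top',(253.5,172),(266.5,197),100),('red top',(238,147),(300,197),130)):
    print(n,*tri(ray(s,*a),ray(e,*b)),plane(s,*a,z),plane(e,*b,z))
print(R.from_rotvec(o['orientation']).as_matrix())
```

```text
probe top [ 611.2 -287.8  133.4] [np.float64(1.6563323652822797), np.float64(1.6563323652823412)] [ 608.  -285.1  135. ] [ 612.5 -288.1  135. ]
hole [ 438.8 -283.9   67.9] [np.float64(1.8608121301123417), np.float64(1.8608121301122726)] [ 435.9 -281.6   70. ] [ 440.8 -284.7   70. ]
cup [523.  215.3  75.6] [np.float64(1.1323148080838834), np.float64(1.132314808084091)] [519.6 217.4  79. ] [523.9 211.4  79. ]
honey lid [442.2 -37.4 107.6] [np.float64(1.7294239855050757), np.float64(1.7294239855051423)] [438.1 -33.2 112. ] [444.2 -41.4 112. ]
cinn lid [541.9  36.  105.2] [np.float64(1.772970047418048), np.float64(1.7729700474182053)] [539.4  36.8 106. ] [543.5  36.2 106. ]
jam lid [653.3  30.6  82.7] [np.float64(1.4264718591819503), np.float64(1.4264718591818253)] [650.5  32.   84. ] [654.4  30.2  84. ]
big spice lid [437.8  71.1 146.2] [np.float64(2.0743218032936848), np.float64(2.074321803293532)] [433.6  74.4 150. ] [440.1  67.3 150. ]
purple top [569.3 -55.9 108.1] [np.float64(2.1264011558200306), np.float64(2.126401155819959)] [572.5 -63.9 100. ] [572.1 -45.8 100. ]
red top [640.6 -91.1 136.2] [np.float64(0.8741166142246481), np.float64(0.8741166142244552)] [644.7 -97.8 130. ] [642.8 -84.  130. ]
[[ 0.9  0.4 -0. ]
 [ 0.4 -0.9  0. ]
 [-0.  -0.  -1. ]]
```

View pics/wrist0.png

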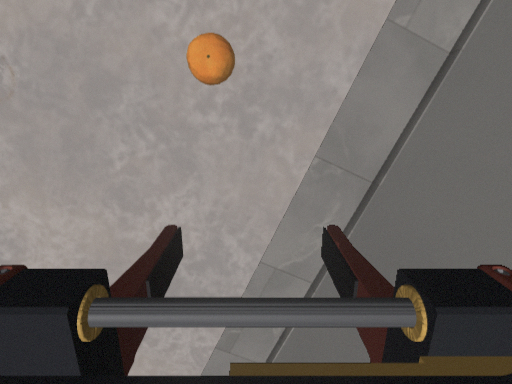

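Heights and sizes agree with the task (133/135, 68/70, 76/79, 108/112, 105/106, 83/84). The wrist view shows only the orange and the table edge so far. I'm moving above the probe with yaw at about 0.

```bash
python3 -m inch '[[[45,-12,-10,0,0,0.1,100],[90,-25,-35,0,0,0.2,100],[135,-38,-35,0,0,0.3,100],[180,-50,-35,0,0,0.426,100],[225,-62,-35,0,0,0.426,100],[270,-75,-35,0,0,0.426,100],[315,-87,-35,0,0,0.426,100],[360,-100,-35,0,0,0.426,100],[405,-110,-35,0,0,0.426,100],[435,-118,-35,0,0,0.426,100],[435,-118,-35,0,0,0.426,100],[435,-118,-35,0,0,0.426,100],[435,-118,-35,0,0,0.426,100],[435,-118,-35,0,0,0.426,100]]]'
python3 - <<'E'
from workcell import status, optics
import cv2,pickle
o=status.get_obs();w=optics.get_image('wrist');pickle.dump((o,w),open('w1.pkl','wb'));print(o['ee_pos'],o['orientation'])
cv2.imwrite('pics/w1.png',w['frame'][:,:,::-1])
E
```

```text
t: 1.55
ee_pos: [604.6, -283.0, 240.4]
orientation: [-3.142, 0.003, 0.001]
ft_force: [-0.7, 0.1, -0.2]
width: 87.8
grasp_force: 0.0
[ 604.59139062 -283.01659685  240.37363757] [-3.14156437e+00  2.73590793e-03  5.98198980e-04]
```

View pics/w1.png

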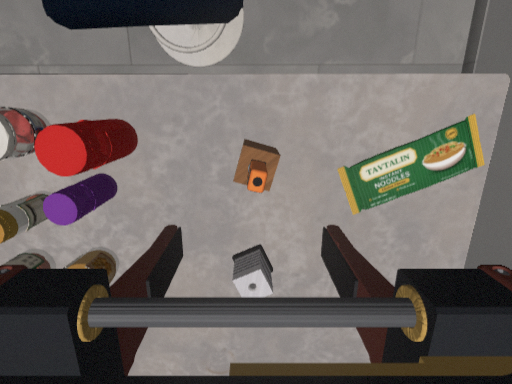

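The wrist view shows the probe top at (257,181), the rest at (257,165) and the check-block hole at (252,286). I'm enlarging the probe to get its yaw.

Run:
```python
import pickle; from h import *
o,w=pickle.load(open('w1.pkl','rb'))
c,s,m=blob(w,(2,150,100),(16,255,255),(235,150,285,205)); print(c,s)
cn,_=cv2.findContours(m.astype(np.uint8),0,1); r=cv2.minAreaRect(max(cn,key=len)); print(r)
a=w['frame'][155:200,227:287]
cv2.imwrite('pics/c2.png',np.hstack([cv2.resize(a,(480,360),interpolation=cv2.INTER_CUBIC),cv2.resize(w['frame'][265:305,226:279][:,:40],(320,360),interpolation=cv2.INTER_CUBIC)])[:,:,::-1])
```

```text
[256.65349544 178.38905775] [248 161  20  31 329]
((257.7096252441406, 176.42794799804688), (18.040346145629883, 29.340341567993164), 7.594643592834473)
```

View pics/c2.png

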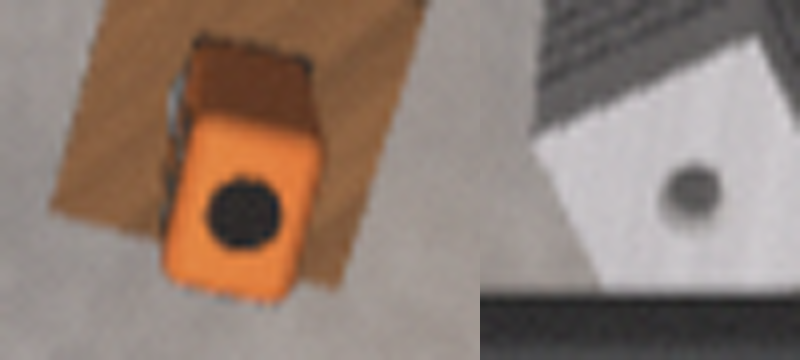

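Run:
```python
import pickle; from h import *
o,w=pickle.load(open('w1.pkl','rb'))
P=plane(w,257.5,181.6,135,o);B=plane(w,252.4,286.5,70,o);print(P,B)
M=R.from_rotvec(o['orientation']).as_matrix()
print(M.T@(np.array([P[0],P[1],110])-o['ee_pos']))
```

```text
[ 610.90839777 -288.21981718  135.        ] [ 439.38936713 -283.04536808   70.        ]
[  6.37571283   5.19569168 130.3710801 ]
```

```bash
python3 -m inch '[[[6,5,20,0,0,0.1,100],[6,5,45,0,0,0.22,60],[6,5,70,0,0,0.22,50],[6,5,95,0,0,0.22,50],[6,5,115,0,0,0.22,50],[6,5,126,0,0,0.22,50],[6,5,130,0,0,0.22,50],[6,5,130,0,0,0.22,50],[6,5,130,0,0,0.22,50],[6,5,130,0,0,0.22,50]]]'
python3 - <<'E'
from workcell import status, optics
import cv2,pickle
o=status.get_obs();w=optics.get_image('wrist');pickle.dump((o,w),open('w2.pkl','wb'));print(o['ee_pos'],o['orientation'])
cv2.imwrite('pics/w2.png',w['frame'][:,:,::-1])
E
```

```text
t: 2.6
ee_pos: [612.3, -287.4, 111.7]
orientation: [3.122, -0.345, 0.003]
ft_force: [0.1, -0.3, 0.3]
width: 43.7
grasp_force: 0.0
[ 612.27794491 -287.42338385  111.65053356] [ 3.12185963e+00 -3.45120352e-01  2.95501492e-03]
```

View pics/w2.png

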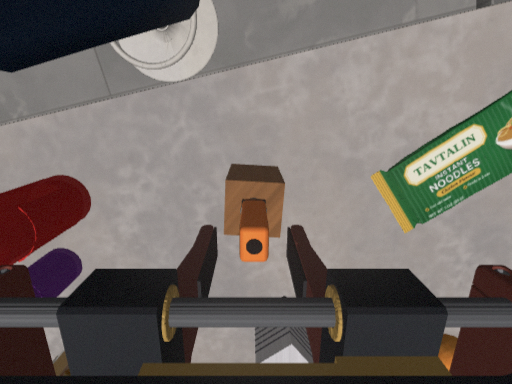

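The probe sits square between the pads, with its top at (254,246), so I'm closing and lifting.

```bash
python3 -m inch '[[[0,0,0,0,0,0,0],[0,0,0,0,0,0,0],[0,0,0,0,0,0,0],[0,0,0,0,0,0,0],[0,0,0,0,0,0,0],[0,0,0,0,0,0,0],[0,0,0,0,0,0,0],[0,0,0,0,0,0,0]]]'; python3 -m inch '[[[0,0,-5,0,0,0,0],[0,0,-15,0,0,0,0],[0,0,-25,0,0,0,0],[0,0,-35,0,0,0,0],[0,0,-48,0,0,0,0],[0,0,-60,0,0,0,0],[0,0,-75,0,0,0,0],[0,0,-88,0,0,0,0],[0,0,-95,0,0,0,0],[0,0,-95,0,0,0,0],[0,0,-95,0,0,0,0]]]'
python3 - <<'E'
from h import *; from workcell import status
o=status.get_obs(); M=R.from_rotvec(o['orientation']).as_matrix()
print(o['ee_pos'],M.T@(np.array([439.5,-283.5,206.7])-o['ee_pos']))
E
```

```text
t: 3.45
ee_pos: [611.7, -287.0, 110.4]
orientation: [3.123, -0.345, 0.0]
ft_force: [0.5, -0.0, 0.8]
width: 17.6
grasp_force: 30.0
t: 4.55
ee_pos: [611.4, -286.9, 205.2]
orientation: [-3.122, 0.345, 0.001]
ft_force: [0.2, 0.0, -1.0]
width: 17.7
grasp_force: 30.0
[ 611.37004765 -286.93001366  205.17907576] [-168.46873695   34.19855821   -1.46108483]
```

```bash
python3 -m inch '[[[-12,2,0,0,0,0,0],[-32,6,0,0,0,0,0],[-56,11,0,0,0,0,0],[-80,16,0,0,0,0,0],[-104,21,0,0,0,0,0],[-128,26,0,0,0,0,0],[-148,30,0,0,0,0,0],[-160,33,5,0,0,0,0],[-166,34,12,0,0,0,0],[-168.5,34.2,16,0,0,0,0],[-168.5,34.2,18,0,0,0,0],[-168.5,34.2,18,0,0,0,0],[-168.5,34.2,18,0,0,0,0],[-168.5,34.2,18,0,0,0,0]]]'
python3 - <<'E'
from workcell import status, optics
import cv2,pickle,numpy as np
o=status.get_obs();d={n:optics.get_image(n) for n in('wrist','side','scene')};pickle.dump((o,d),open('w3.pkl','wb'));print(o['ee_pos'],o['orientation'])
r=lambda a:cv2.resize(a,(400,400),interpolation=cv2.INTER_CUBIC)
cv2.imwrite('pics/c3.png',np.hstack([r(d['side']['frame'][235:325,165:255]),r(d['scene']['frame'][95:185,290:380])])[:,:,::-1])
E
```

```text
t: 5.95
ee_pos: [440.2, -283.7, 187.5]
orientation: [3.122, -0.345, 0.001]
ft_force: [-0.0, -0.5, -1.5]
width: 17.9
grasp_force: 30.0
[ 440.23185432 -283.66416913  187.46744971] [ 3.12248358e+00 -3.44555012e-01  5.68047002e-04]
```

View pics/c3.png

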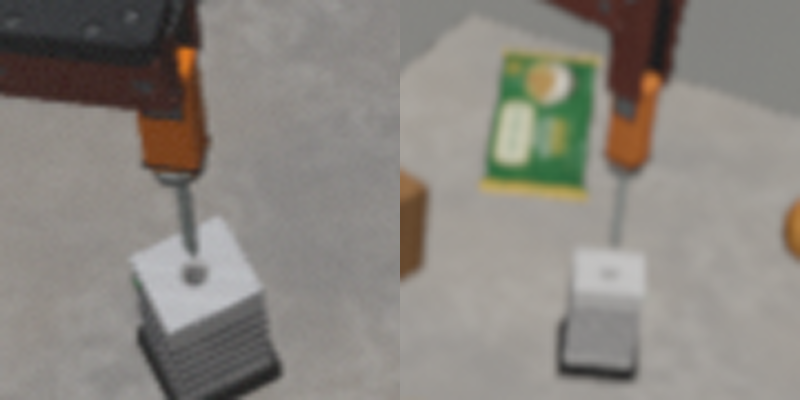

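Run:
```python
import pickle; from h import *
np.set_printoptions(precision=1,suppress=True)
o,d=pickle.load(open('w3.pkl','rb')); s,e=d['scene'],d['side']
t=((338.6,150.4),(208.4,292.4)); h=((337.25,156.4),(208.9,296.4))
T=tri(ray(s,*t[0]),ray(e,*t[1])); H=tri(ray(s,*h[0]),ray(e,*h[1])); print(T,H)
for n,im,a,b in(('sc',s,t[0],h[0]),('sd',e,t[1],h[1])): print(n,'tip-hole on planes',(plane(im,*a,87)-plane(im,*b,70)))
# stem direction: predicted vs seen
for n,im,top in(('sc',s,(290+(622-400)/4.444,95+178/4.444)),('sd',e,(165+181/4.444,235+185/4.444))):
    x=T[0]; print(n,np.array(proj(im,x+[0,0,55]))-proj(im,x), np.array(top)-(t[0] if n=='sc' else t[1]))
```

```text
(array([ 438.9, -287.7,   87.4]), [np.float64(2.674953833403869), np.float64(2.6749538334038125)]) (array([ 438.4, -284. ,   68.8]), [np.float64(2.3474446245136207), np.float64(2.3474446245136122)])
sc tip-hole on planes [ 0.9 -5.7 17. ]
sd tip-hole on planes [ 0.7 -2.5 17. ]
sc [  2.6 -16.4] [  1.4 -15.3]
sd [ -2.9 -17.6] [ -2.7 -15.8]
```

Tip and hole line up to within 1–4 mm, which the 14 mm chamfer mouth can take. I'm making a small correction and descending slowly while watching the force.

```bash
python3 -m inch '[[[-1.1,-1.3,4,0,0,0,0],[-1.1,-1.3,9,0,0,0,0],[-1.1,-1.3,13,0,0,0,0],[-1.1,-1.3,16,0,0,0,0],[-1.1,-1.3,18,0,0,0,0],[-1.1,-1.3,20,0,0,0,0],[-1.1,-1.3,22,0,0,0,0],[-1.1,-1.3,24,0,0,0,0],[-1.1,-1.3,24,0,0,0,0]]]'
```

```text
t: 7.0
ee_pos: [438.8, -282.0, 163.1]
orientation: [-3.122, 0.345, 0.001]
ft_force: [0.4, 0.2, 0.4]
width: 17.7
grasp_force: 30.0
```

The tip is 7 mm below the mouth with no force, so it's in. I'm continuing down.

```bash
python3 -m inch '[[[0,0,5,0,0,0,0],[0,0,10,0,0,0,0],[0,0,15,0,0,0,0],[0,0,20,0,0,0,0],[0,0,25,0,0,0,0],[0,0,30,0,0,0,0],[0,0,35,0,0,0,0],[0,0,40,0,0,0,0],[0,0,44,0,0,0,0],[0,0,44,0,0,0,0]]]'
```

```text
t: 8.0
ee_pos: [438.6, -281.9, 118.8]
orientation: [-3.122, 0.345, 0.001]
ft_force: [0.4, -0.5, 0.1]
width: 17.7
grasp_force: 30.0
```

```bash
python3 -m inch '[[[0,0,3,0,0,0,0],[0,0,5,0,0,0,0],[0,0,7,0,0,0,0],[0,0,8,0,0,0,0],[0,0,8.5,0,0,0,0],[0,0,8.5,0,0,0,0],[0,0,8.5,0,0,0,0],[0,0,8.5,0,0,0,0],[0,0,8.5,0,0,0,0]]]'
```

```text
t: 8.9
ee_pos: [438.9, -282.1, 110.9]
orientation: [3.123, -0.345, 0.0]
ft_force: [0.5, -1.4, -0.2]
width: 18.0
grasp_force: 30.0
```

```bash
python3 -m inch '[[[0,0,1,0,0,0,0],[0,0,2,0,0,0,0],[0,0,2.5,0,0,0,0],[0,0,2.5,0,0,0,0],[0,0,2.5,0,0,0,0],[0,0,2.5,0,0,0,0]]]'
```

```text
t: 9.5
ee_pos: [439.6, -282.8, 110.1]
orientation: [3.121, -0.345, 0.003]
ft_force: [-4.0, 1.8, 16.1]
width: 18.1
grasp_force: 30.0
```

The collar is seated: the height stopped changing and the force is 16 N upward. I'm drawing the probe out and rising to about 180 mm tip height.

```bash
python3 -m inch '[[[0,0,-3,0,0,0,0],[0,0,-9,0,0,0,0],[0,0,-18,0,0,0,0],[0,0,-28,0,0,0,0],[0,0,-38,0,0,0,0],[0,0,-48,0,0,0,0],[0,0,-58,0,0,0,0],[0,0,-70,0,0,0,0],[0,0,-85,0,0,0,0],[0,0,-102,0,0,0,0],[0,0,-120,0,0,0,0],[0,0,-138,0,0,0,0],[0,0,-154,0,0,0,0],[0,0,-165,0,0,0,0],[0,0,-170,0,0,0,0],[0,0,-170,0,0,0,0],[0,0,-170,0,0,0,0]]]'
python3 - <<'E'
from h import *; from workcell import status
o=status.get_obs(); M=R.from_rotvec(o['orientation']).as_matrix()
print(o['qpos'],o['ee_pos'],M.T@(np.array([522,214.5,280])-o['ee_pos']))
E
```

```text
t: 11.2
ee_pos: [438.6, -281.9, 277.8]
orientation: [-3.122, 0.345, 0.001]
ft_force: [-0.8, 0.1, -0.6]
width: 17.7
grasp_force: 30.0
[-5.94055428e-01  1.88358269e-01  1.78383001e+00 -2.59368308e-05
  1.17040477e+00  1.19693371e+00] [ 438.5559578  -281.86969581  277.80599926] [ -26.98353716 -502.61167987   -1.99617481]
```

```bash
python3 -m inch '[[[-1,-8,0,0,0,0,0],[-1,-24,0,0,0,0,0],[-3,-48,0,0,0,0,0],[-4,-78,0,0,0,0,0],[-6,-110,0,0,0,0,0],[-8,-142,0,0,0,0,0],[-9,-174,0,0,0,0,0],[-11,-206,0,0,0,0,0],[-13,-238,0,0,0,0,0],[-15,-270,0,0,0,0,0],[-16,-302,0,0,0,0,0],[-18,-334,0,0,0,0,0],[-20,-366,0,0,0,0,0],[-21,-398,0,0,0,0,0],[-23,-428,0,0,0,0,0],[-25,-456,0,0,0,0,0],[-26,-478,0,0,0,0,0],[-27,-493,0,0,0,0,0],[-27,-501,0,0,0,0,0],[-27,-503,0,0,0,0,0]]]'; python3 -m inch '[[[0,0,20,0,0,0,0],[0,0,45,0,0,0,0],[0,0,60,0,0,0,0],[0,0,64,0,0,0,0],[0,0,64,0,0,0,0],[0,0,64,0,0,0,0],[0,0,64,0,0,0,0]]]'
python3 - <<'E'
from workcell import status, optics
import cv2,pickle,numpy as np
o=status.get_obs();d={n:optics.get_image(n) for n in('wrist','side','scene')};pickle.dump((o,d),open('w4.pkl','wb'));print(o['ee_pos'],o['orientation'])
r=lambda a:cv2.resize(a,(400,400),interpolation=cv2.INTER_CUBIC)
C=np.hstack([r(d['side']['frame'][80:180,192:292]),r(d['scene']['frame'][200:300,150:250])])
C=np.vstack([C,cv2.resize(d['wrist']['frame'],(266,200)) @np.eye(3,dtype=np.uint8) if 0 else np.hstack([cv2.resize(d['wrist']['frame'],(266,200)),np.zeros((200,534,3),np.uint8)])])
cv2.imwrite('pics/c4.png',C[:,:,::-1])
E
```

```text
t: 13.2
ee_pos: [522.1, 215.4, 278.1]
orientation: [3.122, -0.344, -0.001]
ft_force: [0.2, 0.3, -0.3]
width: 17.2
grasp_force: 30.0
t: 13.9
ee_pos: [523.1, 214.7, 215.5]
orientation: [-3.122, 0.346, -0.002]
ft_force: [0.6, -0.4, -0.7]
width: 17.8
grasp_force: 30.0
[523.05686902 214.70062995 215.45233072] [-3.12169733e+00  3.45639818e-01 -2.46861026e-03]
```

View pics/c4.png

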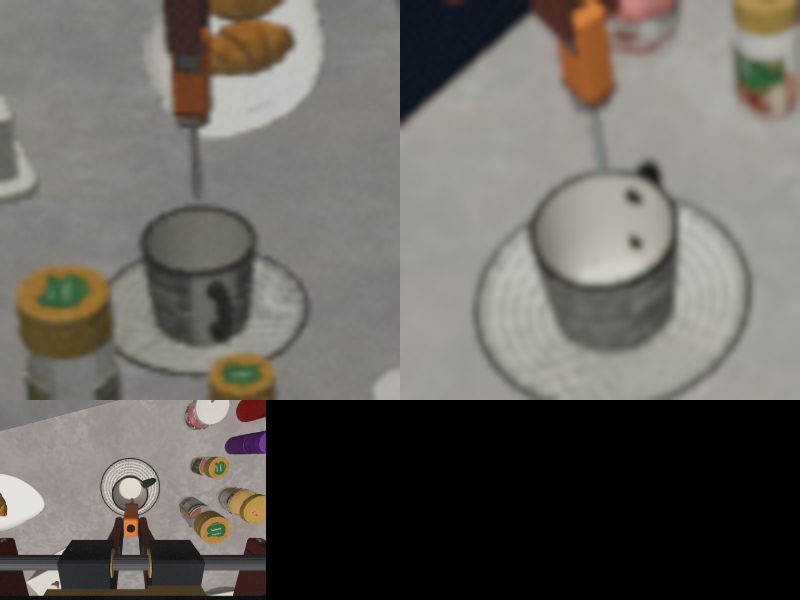

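Run:
```python
import pickle; from h import *
np.set_printoptions(precision=1,suppress=True)
o,d=pickle.load(open('w4.pkl','rb')); s,e=d['scene'],d['side']
t=((200.5,242),(241.25,129.25)); h=((201,257.25),(241.75,140))
T=tri(ray(s,*t[0]),ray(e,*t[1])); H=tri(ray(s,*h[0]),ray(e,*h[1])); print(T,H)
# predicted rim circles (r 40.5) at candidate centres: extents in each view
for c in ([522,214.5,79],[523,213,79],[523,216,79]):
  for im,x0,y0,k in((e,192,80,'side'),(s,150,200,'scene')):
    q=np.array([proj(im,np.array(c)+40.5*np.array([np.cos(a),np.sin(a),0])) for a in np.linspace(0,6.28,90)]); q=(q-[x0,y0])*4
    print(c,k,'x',q[:,0].min(),q[:,0].max(),'y',q[:,1].min(),q[:,1].max(), 'tip', (np.array(proj(im,[c[0],c[1],115]))-[x0,y0])*4)
```

```text
(array([523.9, 209.7, 117.8]), [np.float64(0.9011973133666451), np.float64(0.9011973133667225)]) (array([522.9, 216.8,  76.6]), [np.float64(2.1732313044110994), np.float64(2.173231304411234)])
[522, 214.5, 79] side x 137.0214355743302 253.06290349007008 y 207.83079025488053 275.3511010750526 tip [192.9 197.3]
[522, 214.5, 79] scene x 128.17335381323585 279.2436896673328 y 165.7237667089006 282.6397143998529 tip [198. 178.]
[523, 213, 79] side x 138.4871430426076 254.63211680232632 y 208.94805754112645 276.5892695647917 tip [194.5 198.5]
[523, 213, 79] scene x 128.60625088291113 279.4528571136881 y 163.29051165045553 279.863752659483 tip [198.4 175.4]
[523, 216, 79] side x 138.42548650647768 254.35177952093522 y 206.5800633146216 273.96677989843374 tip [194.3 196. ]
[523, 216, 79] scene x 124.90300625810164 276.0829048282068 y 166.66684566715867 283.71663189762444 tip [194.7 179. ]
```

Tip and cup centre agree to within a few mm. The block calibration (pose in the hole against the triangulated hole) says to shift about +3 mm in y. Then I lower 21 mm to 15 mm above the rim.

```bash
python3 -m inch '[[[0,-1,3,0,0,0,0],[0,-2,7,0,0,0,0],[0,-2.8,11,0,0,0,0],[0,-2.8,15,0,0,0,0],[0,-2.8,18,0,0,0,0],[0,-2.8,20,0,0,0,0],[0,-2.8,21,0,0,0,0],[0,-2.8,21,0,0,0,0],[0,-2.8,21,0,0,0,0],[0,-2.8,21,0,0,0,0],[0,-2.8,21,0,0,0,0],[0,-2.8,21,0,0,0,0],[0,-2.8,21,0,0,0,0]]]'
python3 - <<'E'
from workcell import status, optics
import cv2,numpy as np
o=status.get_obs();print(o['ee_pos'],np.abs(o['qvel']).max())
d={n:optics.get_image(n) for n in('side','scene')}
r=lambda a:cv2.resize(a,(400,400),interpolation=cv2.INTER_CUBIC)
cv2.imwrite('pics/c5.png',np.hstack([r(d['side']['frame'][80:180,192:292]),r(d['scene']['frame'][200:300,150:250])])[:,:,::-1])
E
```

```text
t: 15.35
ee_pos: [523.0, 217.4, 193.4]
orientation: [-3.123, 0.345, -0.0]
ft_force: [-0.4, 0.8, -0.2]
width: 17.6
grasp_force: 30.0
[523.04416827 217.41417022 193.44908866] 0.001408695706764908
```

View pics/c5.png

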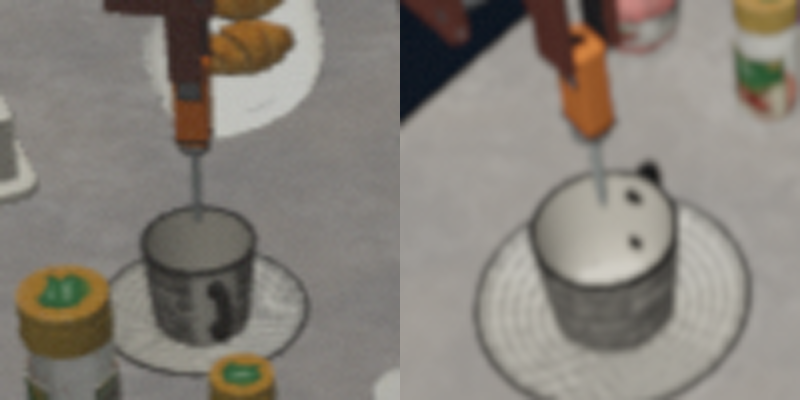

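The last view shows the tip centred over the mouth: side (199,220) against rim centre (199,240), scene crop (203,204) against (204,229). That is about 15–18 mm above the rim with nothing touching. I'm handing it in.

```bash
python3 -c "
from workcell import ctrl; print(ctrl.close_job())"
```

```text
the job is handed in; nothing more can be done
None
```

I zeroed the thermometer in the check block, carried it over the jars, and handed the job in with it held steady and upright, tip about 15 mm above the middle of the cup; the hand-in returned no verdict.

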